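Clear the microscope stage and click the specimen carriage into its notch

ROBOT

A 7-joint arm with a two-finger parallel gripper is mounted at the origin on the work surface. World frame = base frame: x ahead of the robot, y to its left, z up, the work surface at z = 0. Lengths are in m, angles in rad, forces in N, time in s.
With the tool pointing down it reaches from about 0.425 to 0.875 m from the base axis. Payload 4.7 kg.
Tool frame: the origin (TCP) lies on the front face of the gripper's body, between the roots of the fingers; the fingertips stand 73 mm ahead of it and the grasp point (between the pads) lies 54 mm ahead of it; z points along the fingers, y is the line along which they close (so a half turn about z gives the same grasp; the last joint's range is limited). The gripper opens to 85 mm and grips with 20 to 120 N. Pads are 22 mm wide; open, the fingers measure 114 mm over their backs; the gripper's body (76 mm by 85 mm) begins 54 mm behind the grasp point. The pads swing forward as they close: fully open they stand 13 mm farther back than shut.
Start: joints at [-1.219, 0.321, -0.07, 1.45, 0.023, 1.371, -0.057], TCP at [0.215, 0.613, 0.304] pointing down, gripper open.
Joint ranges: [-2.86, 2.86], [-0.3, 2.09], [-1.38, 1.24], [0.06, 2.45], [-1.56, 4.7], [0.09, 2.05], [-2.69, 2.69]. Speed limits (rad/s): [2.57, 2.57, 3.14, 3.14, 3.14, 3.14, 3.14].

INTERFACE

Orientations are given as a unit quaternion [w, x, y, z].
In Python, from workcell import status, optics, env gives the robot as it stands. The module is installed in compiled form; this text tells all that it offers.
- The arm moves only by the tool step_arm, never from a script. Its arguments are lists of equal length, an entry for each row: "linear": the shift along the tool's x, y, z normalised to -1 to 1, where 1 is 0.04 m, a list of three; "roll": the turn about the tool's z normalised to -1 to 1, where 1 is 0.15 rad. In form: {"linear": [[dx, dy, dz], ...], "roll": [roll, ...]}. A call has 1 to 8 rows; each row shifts and turns the commanded pose from where the row before left it, along the tool's axes as they then stand; what a row does not reach is not made up. A row lasts 1/10 s, in which the tool goes at most 50 mm and 8.59 degrees, less where a joint would pass 70% of its speed; a pose out of reach is approached as far as the arm can. A call with a number of a shift or a turn outside -1 to 1 is refused whole. A call with a gripper value outside its range is refused whole. "grip" is the opening, from 0 (shut) to 1 (fully open), set as the call begins (left out, the last holds). The fingers move at their own pace and stop on an object; "force" is the grip in N (left out, the last holds). Time passes only in rows, so rows that do not move let the fingers close. It gives the time, the measured TCP pose, the force, the opening and the grip force at its end, in the units of the state.
- status.state(): the state, without advancing time (a new reading comes with each control period).
- optics.read_camera(name): name is "side" or "top" or "wrist"; returns (picture, depth): 420x560x3 uint8, blue, green, red; 420x560 float32, m along the optical axis (not along the pixel's ray), 0 where there is no reading.
- optics.camera_params(name): a dict with "intrinsics" (3x3 intrinsics, pixels), "k1" (the pictures are not rectified: a ray, as slopes to the right and down, at radius r is drawn at 1 + k1 r^2 times it, then the intrinsics apply), "R" (3x3) and "t" (3): a world point X has camera coordinates R X + t. Camera axes: x right, y down, z forward; pixel columns grow to the right and rows downward; lengths in m; the calibration is good to about 2 mm. A picture is of the moment at which its call begins: read the wrist's pose just before it. camera_params takes no time and is no camera call; for the wrist camera it gives the pose at the moment of the call.
- env.sign_off(): hands the job in; it is judged then, once.
The state is a dict: "clock": time; "joint_pos": joint angles; "qvel": joint speeds; "joint_efforts": joint torques, N m; "ee_pos": TCP position; "ee_rot": TCP orientation; "force": force on the tool from outside, world axes, zero at the start; "moment": the same for the moment, N m; "opening": opening from 0.0 (shut) to 1.0 (fully open); "grasp_force": force on a finger pad.
Only numpy, scipy, OpenCV 4.12 (cv2) and the standard library are available. Lean on these libraries where they do the work, as an engineer would, in place of code of your own. Each camera call takes 0.05 s, during which the arm holds its last target. There are 200 camera calls.

TASK

With the scraper block held in the gripper, wipe the three loose steel chips off the black microscope stage into the metal trough along its near edge, then set the scraper back down on the bench. Then take the orange post of the specimen carriage and slide it along its rail until the sprung ball clicks into the notch, without running on past it. Finish there, still gripping the post with the ball seated in the notch; the chips stay in the trough and the other things on the bench are left alone.

Things in the scene. Friction and masses are not known exactly. Their poses are not given: they have to be found in the camera images.
- stage: Fixed low inverted microscope. Black stage plate 180 (own x) by 300 (own y) by 18 mm, top 85 mm above the bench. Origin under the plate's centre, on the bench; z up, own x from the near (robot) side to the far side, yaw within 0.25 rad. A steel rail 16 mm wide, top 10 mm above the plate, runs along own y at own x +58 mm. A pale glass window is inlaid flush in the plate.
- wipe_start (a point): Point on the plate's top between the chips and the rail (stage own x +37, y +37 mm), axes as the stage's. A scraper standing here with its blade parallel to the rail has all chips on its near side, within its 120 mm length, with 4 mm or more between blade and chips and 5 mm to the rail.
- wipe_end (a point): Point at the height of the plate's top, 10 mm out beyond its near edge, straight across the plate (along the stage's -x) from wipe_start. When the blade's middle gets here the chips have gone over the edge.
- trough (a point): Middle of the floor of the aluminium trough fixed along the stage's near edge. Inside 45 (stage own x) by 180 mm (own y); floor 45 mm, walls 66 mm above the bench, so lower than the plate; it begins at the plate's edge. Axes as the stage's.
- scraper: Loose scraper block standing on the bench to the right, 0.14 kg (varies): blue blade 16 (own x) by 120 (own y) by 22 mm tall, and on it a white handle 22 (own x) by 60 (own y) mm from 22 to 54 mm above its underside. Origin: centre of its underside; z up. It can be gripped across the 22 mm, along its own x.
- scraper_grip (a point): Middle of the scraper's handle, 39 mm above its underside.
- chip1: Loose steel chip 16 by 14 by 6 mm, 10 g, flat on the stage plate; origin at the centre of its underside. The three chips lie in a patch at stage own x -50 to +10, y 0 to +75 mm (centres), in the carriage's way.
- chip2: Second steel chip, same as chip1.
- chip3: Third steel chip, same as chip1.
- carriage: Specimen carriage. Aluminium saddle 32 by 60 mm over the rail, top 20 mm above the plate; an arm with a round dark-red specimen (up to 19 mm above the plate) reaches 100 mm to the near side. Origin on the rail's middle line at plate-top height; axes as the stage's. Starts at stage own y -115 to -85 mm and slides only along own +y (left), 235 mm at most; drags with about 2 N and stays where left.
- post (a point): Centre of the carriage's orange grip post, 18 (own x) by 24 (own y) by 42 mm tall, standing from 20 to 62 mm above the plate; this point is 41 mm above the plate. It can be gripped across either width.
- pointer (a point): Middle of the sprung ball on the carriage's far side, 6 mm above the plate, below a red line on the saddle; same own y as the post. At the notch it pulls the carriage in over the last 3 mm, then about 8 N are needed to push on out. Let go within 2 mm of the notch, the carriage centres itself; elsewhere only the drag is felt.
- index_strip: Fixed brass strip behind the rail (stage own x +75 to +85 mm), 11 mm high above the plate, axes as the stage's, clamped at a different place along the rail in each run. Origin under its notch, at plate-top height.
- notch (a point): Middle of the notch, a 9 mm gap in the brass strip with a black back and a white line on each side, 6 mm above the plate, somewhere at stage own y +15 to +60 mm. The ball is seated when pointer and notch agree along the rail (own y).
- sample: Bystander: loose dark green resin cylinder, 30 mm across, 20 mm tall, origin under its centre.
- cleaner: Bystander: closed bottle, 44 mm across, 110 mm tall, origin under its centre.
- objective_can: Bystander: black can for an objective, 40 mm across, 50 mm tall, origin under its centre.
Not all that is in view belongs to the job. Of the things like the scraper, leave any that is red; of the rest the larger one is meant.

How it is judged:
On the way, in this order (a step that is already met when the one before it is completed fails the run):
1. the held scraper is down on the stage plate (contact force between the fingers and scraper above 1 N and z of scraper in the frame of stage between 0.08 and 0.09 m and x of scraper in the frame of stage between -0.09 and 0.06 m), for 0.1 s.
2. all three chips are in the trough, the scraper still held (x of chip1 in the frame of stage between -0.138 and -0.088 m and y of chip1 in the frame of stage between -0.053 and 0.133 m and z of chip1 in the frame of stage between 0.04 and 0.07 m and x of chip2 in the frame of stage between -0.138 and -0.088 m and y of chip2 in the frame of stage between -0.053 and 0.133 m and z of chip2 in the frame of stage between 0.04 and 0.07 m and x of chip3 in the frame of stage between -0.138 and -0.088 m and y of chip3 in the frame of stage between -0.053 and 0.133 m and z of chip3 in the frame of stage between 0.04 and 0.07 m and contact force between the fingers and scraper above 1 N), for 0.2 s.
3. the scraper is back down on the bench, let go (height (world z) of scraper below 0.03 m and contact force between the fingers and scraper below 0.1 N and linear speed of scraper below 0.03 m/s and contact force between scraper and stage below 0.1 N), for 0.2 s.
4. the gripped carriage is seated in the notch (y of pointer in the frame of notch between -0.002 and 0.002 m and contact force between the fingers and carriage above 1.5 N), for 0.5 s.
At the end, for the whole second after the job is handed in: The carriage's ball is within 2 mm of the notch's middle along the rail, the carriage at rest and gripped by the fingers (over 1.5 N); all three chips lie in the trough; the scraper rests on the bench, off the stage and not touched by the fingers (all of step 3 and all of step 4 and x of chip1 in the frame of stage between -0.138 and -0.088 m and y of chip1 in the frame of stage between -0.053 and 0.133 m and z of chip1 in the frame of stage between 0.04 and 0.07 m and x of chip2 in the frame of stage between -0.138 and -0.088 m and y of chip2 in the frame of stage between -0.053 and 0.133 m and z of chip2 in the frame of stage between 0.04 and 0.07 m and x of chip3 in the frame of stage between -0.138 and -0.088 m and y of chip3 in the frame of stage between -0.053 and 0.133 m and z of chip3 in the frame of stage between 0.04 and 0.07 m and linear speed of carriage below 0.01 m/s); the arm keeps its last pose, push and grip.
It fails at once if the carriage ran more than 15 mm past the notch (y of pointer in the frame of notch above 0.015 m).
It fails at once if a bystander was moved more than 20 mm (distance of any of sample, cleaner, objective_can from where it was at the start of the episode above 0.02 m).
It fails at once if a bystander was knocked over (angle between any of sample, cleaner, objective_can's own z axis and vertical above 0.5 rad).
It also fails if it takes over 61 s, if anything falls off the work surface, if the arm or the gripper's body presses on something with over 40 N, if the wrist force passes 120 N, or if a joint passes its speed limit or range.

## Working session

There is one attempt and no reset: what is moved stays moved. The work goes in short steps, Python scripts to look and compute and a tool call to move; the robot and the scene stay as the last step left them, time stands still between calls to the robot, and variables do not carry over. Pictures are saved under pics/ and viewed, at most 10 in all, crops included, and the job is handed in when it is done.

Besides the shell and the picture viewer there is one more tool, called after "Emit:" by a JSON object that holds its "op" and its "data", one argument or row to a line. step_arm: Moves the arm, as the interface text tells. Its arguments: {"type":"object","properties":{"linear":{"type":"array","items":{"type":"array","items":{"type":"number","minimum":-1,"maximum":1}}},"roll":{"type":"array","items":{"type":"number","minimum":-1,"maximum":1}},"grip":{"type":"number"},"force":{"type":"number"}},"required":["linear","roll"]}

```bash
mkdir -p pics
cat > h.py <<'E'
import numpy as np, cv2
from workcell import status, optics, env
def snap(n,f):
    P=optics.camera_params(n); im,d=optics.read_camera(n)
    np.savez(f'{f}.npz',im=im,d=d,K=P['intrinsics'],k1=P['k1'],R=P['R'],t=P['t']); cv2.imwrite(f'pics/{f}.png',im)
def load(f): return np.load(f'{f}.npz')
def ray(S,u,v):
    K=S['K']; k=float(S['k1'])
    xd=np.array([(u-K[0,2])/K[0,0],(v-K[1,2])/K[1,1]]); x=xd.copy()
    for _ in range(20): x=xd/(1+k*(x@x))
    return np.array([x[0],x[1],1])
def at_z(S,u,v,z):
    R=S['R'];t=S['t']; r=R.T@ray(S,u,v); c=-R.T@t
    return c+r*(z-c[2])/r[2]
def at_d(S,u,v):
    d=S['d'][int(round(v)),int(round(u))]; return S['R'].T@(ray(S,u,v)*d-S['t'])
def proj(S,X):
    c=S['R']@np.asarray(X)+S['t']; x=c[:2]/c[2]; x=x*(1+float(S['k1'])*(x@x))
    return S['K'][:2,:2]@x+S['K'][:2,2]
E
python3 - <<'E'
from h import *
for n in ('side','top'): snap(n,n+'0')
s=status.state(); print(s)
a=cv2.imread('pics/top0.png'); b=cv2.imread('pics/side0.png')
for n in('side0','top0'):
    S=load(n); print(n,-S['R'].T@S['t'],S['R'][2])
E
```

```text
{'clock': 0.1, 'joint_pos': array([-1.21892092,  0.32176042, -0.07010801,  1.45152783,  0.02262921,
        1.37081541, -0.05689477]), 'qvel': array([ 0.00140058, -0.00102434, -0.00025933, -0.00218823, -0.00011859,
        0.00094705,  0.0012652 ]), 'joint_efforts': array([-9.23310358e-05, -4.94877756e+01, -3.84164667e-01, -3.15212059e+01,
        1.29611508e-02,  7.44231715e-03, -1.03133016e-05]), 'ee_pos': array([0.21532005, 0.61292903, 0.3029381 ]), 'ee_rot': array([-8.83628797e-05,  1.68056120e-01,  9.85777053e-01, -8.57317283e-04]), 'force': array([ 0.37975691, -0.68252637,  0.26909516]), 'moment': array([ 0.03466276, -0.0169417 , -0.00147128]), 'grasp_force': 0.0, 'opening': 1.0011994824373613}
side0 [ 0.40550605 -0.89972291  0.75780554] [ 0.12678184  0.79980942 -0.58671224]
top0 [ 0.45670261 -0.01014672  1.11853151] [ 0.08512291 -0.02503235 -0.99605596]
```

View pics/top0.png

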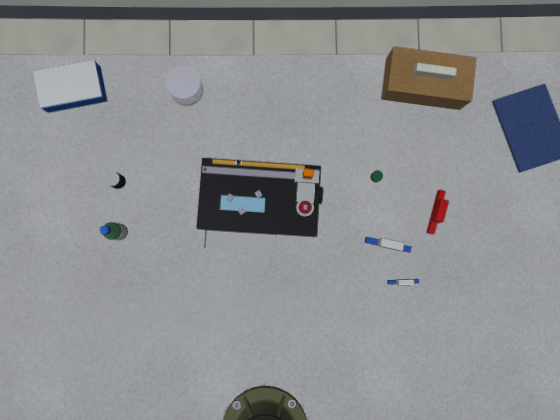

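View pics/side0.png

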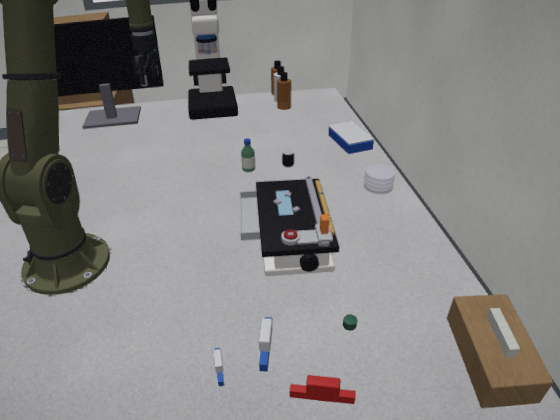

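The top view shows the stage at about (260,197), with chips at (230,198), (258,194) and (242,211), the orange post at (308,173) and the notch near (239,163). Three things look like scrapers:
- Blue at (388,244), the larger of the two blue ones.
- Blue at (403,282), smaller.
- Red at (438,212), to be left alone.

The one at (388,244) fits the description. I'll confirm it in an enlarged crop.

Run:
```python
from h import *
im=cv2.imread('pics/top0.png')
a=cv2.resize(im[150:260,190:330],None,fx=5,fy=5,interpolation=cv2.INTER_CUBIC)[:,:]
cv2.imwrite('pics/c1.png',a)
b=cv2.resize(im[200:295,355:455],None,fx=6,fy=6,interpolation=cv2.INTER_CUBIC)
cv2.imwrite('pics/c2.png',b)
```

```text
(no output)
```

View pics/c1.png

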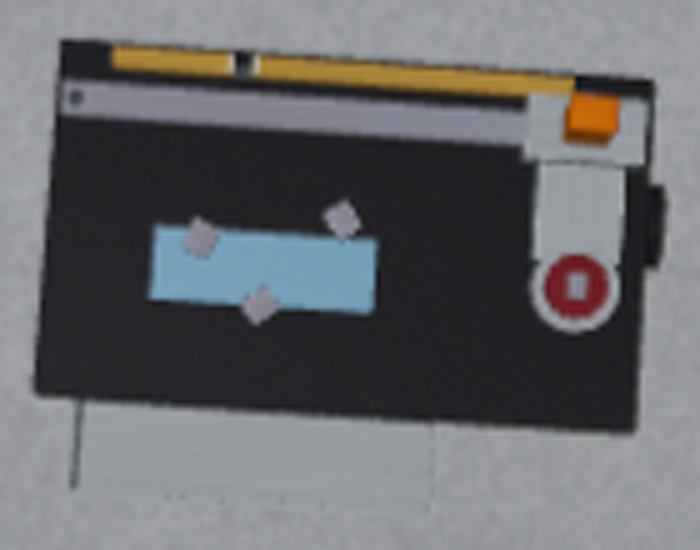

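View pics/c2.png

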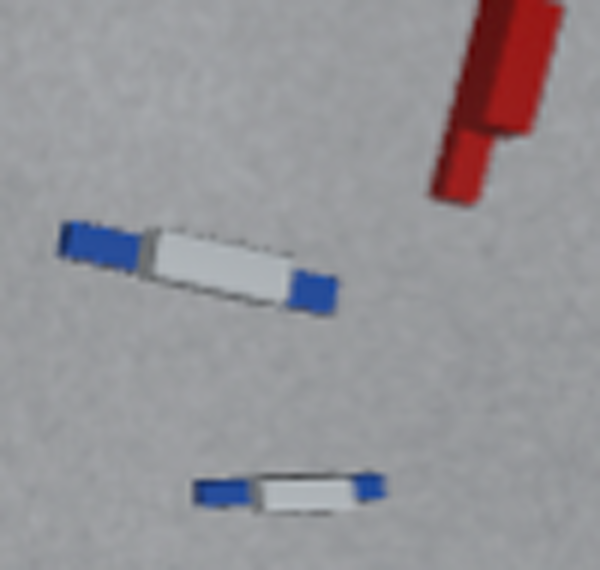

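The crops confirm the larger blue scraper, with its handle centred at crop (222,267) → picture (392,244). The smaller blue and the red one stay put. Plate corners, notch and chips are clear, so I'll fit the poses.

```bash
cat > fit.py <<'E'
from h import *
from scipy.optimize import least_squares
S=load('top0')
c1=lambda p:(190+(p[0]+.5)/5-.5,150+(p[1]+.5)/5-.5)
c2=lambda p:(355+(p[0]+.5)/6-.5,200+(p[1]+.5)/6-.5)
cor=[at_z(S,*c1(p),.085)[:2] for p in [(62,41),(655,82),(634,433),(35,393)]]
own=np.array([[.09,.15],[.09,-.15],[-.09,-.15],[-.09,.15]])
def rot(a): return np.array([[np.cos(a),-np.sin(a)],[np.sin(a),np.cos(a)]])
f=lambda q:((own@rot(q[2]).T+q[:2])-cor).ravel()
q=least_squares(f,[.5,0,0]).x
tos=lambda X:rot(q[2]).T@(np.array(X)[:2]-q[:2])
tow=lambda x,y:rot(q[2])@np.array([x,y])+q[:2]
E
python3 - <<'E'
from fit import *
print('stage',q,'res mm',np.round(f(q)*1e3,1))
print('depth plate',at_d(S,*c1((450,250))), 'bench',at_d(S,*c2((300,380))))
for n,p,z in [('notch',(245,62),.096),('chipA',(200,238),.091),('B',(342,219),.091),('C',(260,306),.091),('post top',(593,115),.147)]:
    print(n,np.round(tos(at_z(S,*c1(p),z)),4))
hc=[at_z(S,*c2(p),.054) for p in [(155,230),(295,255),(287,305),(152,277)]]
print('handle',np.round(np.mean(hc,0),4),np.round(hc,4))
e=[at_z(S,*c2(p),.022) for p in [(72,240),(335,296)]]
print('blade ends',np.round(e,4),'mid',np.mean(e,0)); d=e[0]-e[1]; print('len',np.hypot(*d[:2]),'yaw',np.arctan2(-d[0],d[1]))
d=hc[0]-hc[1]; print('hyaw',np.arctan2(-d[0],d[1]))
print('wipe start',tow(.037,.037),'end',tow(-.1,.037))
E
```

```text
stage [ 0.58920922  0.00606773 -0.08209312] res mm [ 1.7  0.8  1.5 -1.2 -1.6 -1.4 -1.6  1.8]
depth plate [ 0.58168002 -0.04496103  0.0836965 ] bench [ 0.4164658  -0.37856804  0.00176036]
notch [0.0819 0.0564]
chipA [-0.0067  0.0726]
B [0.0076 0.0032]
C [-0.0384  0.0406]
post top [ 0.0575 -0.1133]
handle [ 0.4668 -0.3303  0.054 ] [[ 0.4828 -0.3023  0.054 ]
 [ 0.4713 -0.3616  0.054 ]
 [ 0.4501 -0.3572  0.054 ]
 [ 0.4629 -0.3002  0.054 ]]
blade ends [[ 0.4798 -0.2744  0.022 ]
 [ 0.4535 -0.3889  0.022 ]] mid [ 0.46664083 -0.33164001  0.022     ]
len 0.117530384401815 yaw -0.22546889716687105
hyaw -0.19231647290241816
wipe start [0.62911864 0.03990909] end [0.49258003 0.05114322]
```

```bash
cat >> h.py <<'E'
def yaw():
    w,x,y,z=status.state()['ee_rot']; return np.arctan2(2*(x*y+w*z),1-2*(y*y+z*z))-np.pi/2  # direction of tool y
def plan(goal,n,yw=None,start=None,dyaw=0):
    s=status.state(); p=s['ee_pos'] if start is None else np.array(start); a=yaw() if yw is None else yw
    Y=np.array([np.cos(a),np.sin(a),0]); X=np.array([-Y[1],Y[0],0]); d=np.array(goal)-p
    print(n,'rows',np.round(np.array([d@X,d@Y,-d[2]])/n/.04,3),'roll',round(-dyaw/.15/n,3),'| d',np.round(d,4))
E
python3 - <<'E'
from h import *
print(yaw(),status.state()['ee_pos'])
t=-.21
plan((.5,.15,.3),14,t); plan((.467,-.33,.25),13,t,(.5,.15,.3))
E
```

```text
1.2330814769596743 [0.21532005 0.61292903 0.3029381 ]
14 rows [-0.703  0.67   0.005] roll 0.0 | d [ 0.2847 -0.4629 -0.0029]
13 rows [-0.916  0.13   0.096] roll 0.0 | d [-0.033 -0.48  -0.05 ]
```

Emit:
{"op": "step_arm", "data": {
  "linear": [
    [0, 0, 0],
    [0, 0, 0],
    [0, 0, 0],
    [0, 0, 0],
    [0, 0, 0]
  ],
  "roll": [0.962, 0.962, 0.962, 0.962, 0.962]
}}

```text
clock: 0.6
ee_pos: [0.2153, 0.613, 0.3033]
ee_rot: [0.0, 0.508, 0.861, -0.001]
force: [-0.3, -0.1, -0.2]
opening: 1.003
grasp_force: 0.0
```

Emit:
{"op": "step_arm", "data": {
  "linear": [
    [0, 0, 0],
    [0, 0, 0],
    [0, 0, 0],
    [0, 0, 0],
    [0, 0, 0]
  ],
  "roll": [0.962, 0.962, 0.962, 0.962, 0.962]
}}

```text
clock: 1.1
ee_pos: [0.2153, 0.613, 0.3033]
ee_rot: [0.0, 0.779, 0.627, -0.0]
force: [0.2, -0.1, -0.6]
opening: 1.0
grasp_force: 0.0
```

Emit:
{"op": "step_arm", "data": {
  "linear": [
    [-0.703, 0.67, 0],
    [-0.703, 0.67, 0],
    [-0.703, 0.67, 0],
    [-0.703, 0.67, 0],
    [-0.703, 0.67, 0],
    [-0.703, 0.67, 0],
    [-0.703, 0.67, 0]
  ],
  "roll": [0, 0, 0, 0, 0, 0, 0]
}}

```text
clock: 1.8
ee_pos: [0.3584, 0.38, 0.3036]
ee_rot: [0.0, 0.777, 0.629, -0.0]
force: [-0.0, -0.5, 1.0]
opening: 1.002
grasp_force: 0.0
```

Emit:
{"op": "step_arm", "data": {
  "linear": [
    [-0.703, 0.67, 0],
    [-0.703, 0.67, 0],
    [-0.703, 0.67, 0],
    [-0.703, 0.67, 0],
    [-0.703, 0.67, 0],
    [-0.703, 0.67, 0],
    [-0.703, 0.67, 0]
  ],
  "roll": [0, 0, 0, 0, 0, 0, 0]
}}

```text
clock: 2.5
ee_pos: [0.5007, 0.1485, 0.3037]
ee_rot: [-0.0, 0.777, 0.629, -0.0]
force: [0.1, 0.2, -0.1]
opening: 1.0
grasp_force: 0.0
```

Emit:
{"op": "step_arm", "data": {
  "linear": [
    [-0.916, 0.13, 0.1],
    [-0.916, 0.13, 0.1],
    [-0.916, 0.13, 0.1],
    [-0.916, 0.13, 0.1],
    [-0.916, 0.13, 0.1],
    [-0.916, 0.13, 0.1],
    [-0.916, 0.13, 0.1]
  ],
  "roll": [0, 0, 0, 0, 0, 0, 0]
}}

```text
clock: 3.2
ee_pos: [0.4819, -0.1098, 0.2756]
ee_rot: [-0.0, 0.777, 0.629, 0.0]
force: [0.8, -0.6, -0.4]
opening: 0.998
grasp_force: 0.0
```

Emit:
{"op": "step_arm", "data": {
  "linear": [
    [-0.916, 0.13, 0.1],
    [-0.916, 0.13, 0.1],
    [-0.916, 0.13, 0.1],
    [-0.916, 0.13, 0.1],
    [-0.916, 0.13, 0.1],
    [-0.916, 0.13, 0.1],
    [0, 0, 0],
    [0, 0, 0]
  ],
  "roll": [0, 0, 0, 0, 0, 0, 0, 0]
}}

```text
clock: 4.0
ee_pos: [0.4664, -0.3306, 0.2513]
ee_rot: [-0.001, 0.778, 0.628, -0.001]
force: [1.1, 0.0, -0.7]
opening: 0.999
grasp_force: 0.0
```

Run:
```python
from h import *
snap('wrist','w1'); S=load('w1'); print(status.state()['ee_pos'],yaw(),-S['R'].T@S['t'])
print(proj(S,(.467,-.331,.054)))
```

```text
[ 0.46716935 -0.32924368  0.25143553] -0.21000803594159456 [ 0.48457433 -0.24751922  0.31989908]
[286.60522149 199.83083828]
```

View pics/w1.png

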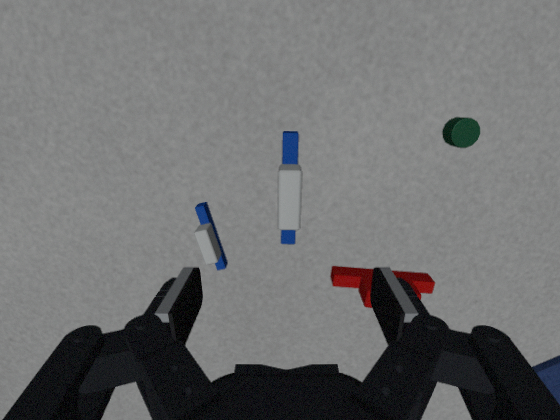

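The wrist view shows the blue scraper almost upright: handle top centred at about (290,198), blade ends at (290,132) and (288,244). The smaller blue is at left (211,236) and the red at (382,285).

Run:
```python
from h import *
S=load('w1')
hc=np.array([at_z(S,*p,.054) for p in [(279,171),(302,171),(299,229),(279,229)]]);print(hc.round(4),hc.mean(0))
e=[at_z(S,*p,.022) for p in [(290.5,132),(288,243)]]; m=np.mean(e,0); d=e[0]-e[1]
print(e,m,np.hypot(*d[:2]),np.arctan2(-d[0],d[1]))
d=(hc[0]+hc[1]-hc[2]-hc[3])/2; print(np.hypot(*d[:2]),np.arctan2(-d[0],d[1]))
plan((m[0],m[1],.15),6); plan((m[0],m[1],.096),5,start=(m[0],m[1],.15))
```

```text
[[ 0.4661 -0.303   0.054 ]
 [ 0.4863 -0.3073  0.054 ]
 [ 0.4724 -0.3623  0.054 ]
 [ 0.4536 -0.3582  0.054 ]] [ 0.46960326 -0.33269052  0.054     ]
[array([ 0.48310478, -0.27452693,  0.022     ]), array([ 0.45590376, -0.38986741,  0.022     ])] [ 0.46950427 -0.33219717  0.022     ] 0.11850452563802469 -0.23160066305049076
0.05664503011035441 -0.23390806066746972
6 rows [-0.01   0.012  0.423] roll 0.0 | d [ 0.0023 -0.003  -0.1014]
5 rows [0.   0.   0.27] roll 0.0 | d [ 0.     0.    -0.054]
```

Emit:
{"op": "step_arm", "data": {
  "linear": [
    [-0.01, 0.012, 0.423],
    [-0.01, 0.012, 0.423],
    [-0.01, 0.012, 0.423],
    [-0.01, 0.012, 0.423],
    [-0.01, 0.012, 0.423],
    [-0.01, 0.012, 0.423]
  ],
  "roll": [0.15, 0, 0, 0, 0, 0],
  "grip": 0.6
}}

```text
clock: 4.65
ee_pos: [0.4693, -0.3328, 0.1486]
ee_rot: [-0.0, 0.784, 0.62, -0.0]
force: [0.2, 0.8, -0.3]
opening: 0.602
grasp_force: 0.0
```

Emit:
{"op": "step_arm", "data": {
  "linear": [
    [0, 0, 0.285],
    [0, 0, 0.285],
    [0, 0, 0.285],
    [0, 0, 0.285],
    [0, 0, 0.285],
    [0, 0, 0]
  ],
  "roll": [0, 0, 0, 0, 0, 0]
}}

```text
clock: 5.25
ee_pos: [0.4687, -0.3323, 0.0917]
ee_rot: [-0.001, 0.784, 0.62, -0.001]
force: [-0.3, 0.2, 0.2]
opening: 0.599
grasp_force: 0.0
```

Emit:
{"op": "step_arm", "data": {
  "linear": [
    [0, 0, 0],
    [0, 0, 0],
    [0, 0, 0],
    [0, 0, 0],
    [0, 0, 0],
    [0, 0, 0]
  ],
  "roll": [0, 0, 0, 0, 0, 0],
  "grip": 0,
  "force": 60
}}

```text
clock: 5.85
ee_pos: [0.4698, -0.3332, 0.094]
ee_rot: [0.001, 0.784, 0.62, 0.0]
force: [0.4, -0.7, 5.1]
opening: 0.247
grasp_force: 59.2
```

Run:
```python
from h import *
s=status.state();print(s['ee_pos'],yaw(),s['opening'],s['grasp_force'])
```

```text
[ 0.46982863 -0.33318382  0.09400983] -0.23245969258642307 0.24706443648206722 59.178675413131714
```

Emit:
{"op": "step_arm", "data": {
  "linear": [
    [0, 0, -0.5],
    [0, 0, -0.8],
    [0, 0, -0.8],
    [0, 0, -0.8],
    [0, 0, -0.8],
    [0, 0, -0.8],
    [0, 0, -0.6]
  ],
  "roll": [0, 0, -0.2, -0.2, -0.2, -0.2, -0.2]
}}

```text
clock: 6.55
ee_pos: [0.4693, -0.3329, 0.2989]
ee_rot: [0.0, 0.735, 0.678, 0.0]
force: [0.6, -1.0, -2.4]
opening: 0.251
grasp_force: 58.9
```

Run:
```python
from h import *
from fit import tow
s=status.state();print(s['ee_pos'],yaw(),s['opening'],s['grasp_force'])
plan((*tow(.03,.037),.28),14,-.082)
```

```text
[ 0.46930543 -0.33294633  0.2989103 ] -0.08136183536046793 0.2512917932198972 58.88578176498413
14 rows [0.687 0.217 0.034] roll 0.0 | d [ 0.1528  0.3734 -0.0189]
```

Emit:
{"op": "step_arm", "data": {
  "linear": [
    [0.68, 0.217, 0.034],
    [0.68, 0.217, 0.034],
    [0.68, 0.217, 0.034],
    [0.68, 0.217, 0.034],
    [0.68, 0.217, 0.034],
    [0.68, 0.217, 0.034],
    [0.68, 0.217, 0.034]
  ],
  "roll": [0, 0, 0, 0, 0, 0, 0]
}}

```text
clock: 7.25
ee_pos: [0.5455, -0.1468, 0.2872]
ee_rot: [-0.001, 0.736, 0.677, -0.0]
force: [0.2, 0.5, -2.7]
opening: 0.245
grasp_force: 58.9
```

Emit:
{"op": "step_arm", "data": {
  "linear": [
    [0.68, 0.217, 0.034],
    [0.68, 0.217, 0.034],
    [0.68, 0.217, 0.034],
    [0.68, 0.217, 0.034],
    [0.68, 0.217, 0.034],
    [0.68, 0.217, 0.034],
    [0.68, 0.217, 0.034],
    [0, 0, 0]
  ],
  "roll": [0, 0, 0, 0, 0, 0, 0, 0]
}}

```text
clock: 8.05
ee_pos: [0.6223, 0.043, 0.2766]
ee_rot: [-0.001, 0.733, 0.68, 0.0]
force: [0.5, 1.0, -2.2]
opening: 0.247
grasp_force: 59.0
```

Run:
```python
from h import *
snap('wrist','w2'); print(status.state()['ee_pos'],yaw())
im=cv2.imread('pics/w2.png'); cv2.imwrite('pics/w2b.png',cv2.resize(im,(800,600),interpolation=cv2.INTER_CUBIC))
```

```text
[0.62176909 0.0398847  0.27692044] -0.07760027760349741
```

View pics/w2b.png

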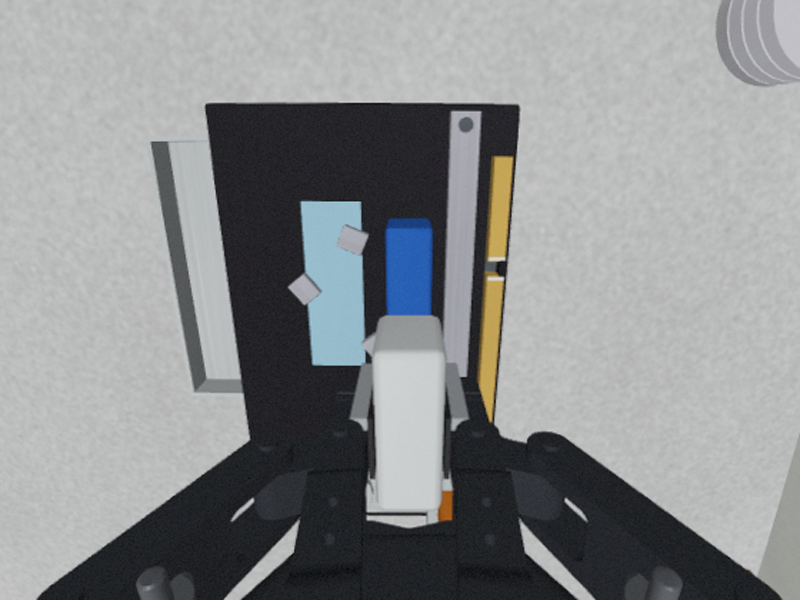

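The wrist view shows the held scraper (blade end at about (409,220)), the plate's left corners at (206,104) and (519,106), and the rail from x 451 to 480 at row 112. The notch lies between white lines at (497,261) and (494,278), and the chips are at (352,240), (304,289) and partly hidden at (370,345).

Run:
```python
from h import *
from fit import tos,tow,q
S=load('w2'); c=lambda p:((p[0]+.5)*.7-.5,(p[1]+.5)*.7-.5)
for n,p,z in [('FL corner',(519,106),.085),('NL corner',(206,104),.085),('near edge',(247,435),.085),('rail nr far end',(451,112),.095),('rail nr',(443.5,375),.095),('rail fr',(480.5,112),.095),('rail fr2',(467,376),.095),('wl1',(497,260.5),.096),('wl2',(494.5,278),.096),('chipA',(352,239),.091),('chipC',(304,288),.091),
 ('strip left end near',(493.5,157),.096),('blade L',(387,231),.205),('blade R',(431,231),.205)]:
    X=at_z(S,*c(p),z); print(n,X.round(4),(tos(X)*1e3).round(1))
```

```text
FL corner [0.6921 0.1456 0.085 ] [ 91.1 147.5]
NL corner [0.5167 0.1606 0.085 ] [-85. 148.]
near edge [ 0.4961 -0.0603  0.085 ] [-87.4 -73.8]
rail nr far end [0.6529 0.1445 0.095 ] [ 52.1 143.2]
rail nr [ 0.6409 -0.0154  0.095 ] [ 53.3 -17.2]
rail fr [0.6688 0.1433 0.095 ] [ 68.1 143.3]
rail fr2 [ 0.6563 -0.0173  0.095 ] [ 68.8 -17.8]
wl1 [0.6765 0.0601 0.096 ] [82.6 61. ]
wl2 [0.6749 0.0492 0.096 ] [81.9 50.1]
chipA [0.5909 0.0785 0.091 ] [-4.3 72.4]
chipC [0.5573 0.0501 0.091 ] [-35.4  41.3]
strip left end near [0.6753 0.1195 0.096 ] [ 76.5 120.1]
blade L [0.6197 0.1023 0.205 ] [22.5 98.4]
blade R [0.6342 0.1012 0.205 ] [37.  98.5]
```

Run:
```python
from h import *
from fit import tow
print(status.state()['ee_pos'],yaw(),status.state()['force'])
g=tow(.0385,.037); plan((*g,.20),5); plan((*g,.1795),4,start=(*g,.2)); 
e=tow(-.0985,.037); print(g,e); plan((*e,.1795),12,start=(*g,.1795))
```

```text
[0.62176909 0.0398847  0.27692044] -0.07760027760349741 [ 0.15300643 -0.64436752 -0.78256134]
5 rows [0.003 0.044 0.385] roll 0.0 | d [ 0.0088 -0.0001 -0.0769]
4 rows [0.    0.    0.128] roll 0.0 | d [ 0.      0.     -0.0205]
[0.63061359 0.03978609] [0.49407497 0.05102022]
12 rows [ 0.001 -0.285 -0.   ] roll 0.0 | d [-0.1365  0.0112  0.    ]
```

Emit:
{"op": "step_arm", "data": {
  "linear": [
    [0, 0.044, 0.385],
    [0, 0.044, 0.385],
    [0, 0.044, 0.385],
    [0, 0.044, 0.385],
    [0, 0.044, 0.385],
    [0, 0, 0]
  ],
  "roll": [0, 0, 0, 0, 0, 0]
}}

```text
clock: 8.7
ee_pos: [0.6293, 0.0357, 0.1981]
ee_rot: [-0.001, 0.736, 0.677, -0.002]
force: [0.2, 0.8, -2.2]
opening: 0.247
grasp_force: 59.0
```

Emit:
{"op": "step_arm", "data": {
  "linear": [
    [0, 0, 0.128],
    [0, 0, 0.128],
    [0, 0, 0.1],
    [0, 0, 0.1],
    [0, 0, 0.03],
    [0, 0, 0]
  ],
  "roll": [0, 0, 0, 0, 0, 0]
}}

```text
clock: 9.3
ee_pos: [0.6306, 0.0359, 0.1819]
ee_rot: [-0.0, 0.736, 0.677, 0.0]
force: [0.8, 0.4, -1.3]
opening: 0.249
grasp_force: 59.0
```

Run:
```python
from h import *
print(status.state()['ee_pos'],yaw(),status.state()['force'])
```

```text
[0.63062979 0.0359189  0.18185373] -0.08244215501201446 [ 0.79465166  0.39290337 -1.33685858]
```

Emit:
{"op": "step_arm", "data": {
  "linear": [
    [0.02, 0, 0.05],
    [0.02, 0, 0.04],
    [0, 0, 0]
  ],
  "roll": [0, 0, 0]
}}

```text
clock: 9.6
ee_pos: [0.6311, 0.0373, 0.179]
ee_rot: [0.0, 0.736, 0.677, 0.0]
force: [-1.2, -0.6, 3.1]
opening: 0.246
grasp_force: 59.4
```

Emit:
{"op": "step_arm", "data": {
  "linear": [
    [0, -0.15, 0],
    [0, -0.15, 0],
    [0, -0.15, 0],
    [0, -0.15, 0],
    [0, -0.15, 0],
    [0, -0.15, 0],
    [0, -0.15, 0],
    [0, -0.15, 0]
  ],
  "roll": [0, 0, 0, 0, 0, 0, 0, 0]
}}

```text
clock: 10.4
ee_pos: [0.5832, 0.0414, 0.179]
ee_rot: [0.001, 0.736, 0.677, 0.001]
force: [-0.1, 0.2, 2.5]
opening: 0.249
grasp_force: 59.1
```

Emit:
{"op": "step_arm", "data": {
  "linear": [
    [0, -0.15, 0],
    [0, -0.15, 0],
    [0, -0.15, 0],
    [0, -0.15, 0],
    [0, -0.15, 0],
    [0, -0.15, 0],
    [0, -0.15, 0],
    [0, -0.15, 0]
  ],
  "roll": [0, 0, 0, 0, 0, 0, 0, 0]
}}

```text
clock: 11.2
ee_pos: [0.5356, 0.0454, 0.179]
ee_rot: [0.001, 0.736, 0.677, 0.001]
force: [6.3, -0.3, 0.4]
opening: 0.247
grasp_force: 59.0
```

Run:
```python
from h import *
from fit import tow
print(status.state()['ee_pos'],yaw(),status.state()['force'])
e=tow(-.098,.037); print(e); plan((*e,.1785),8)
```

```text
[0.53557655 0.04537781 0.17901517] -0.08236530877548587 [ 6.3260039 -0.3017457  0.3821338]
[0.49457329 0.05097921]
8 rows [ 0.007 -0.129  0.002] roll 0.0 | d [-0.041   0.0056 -0.0005]
```

Emit:
{"op": "step_arm", "data": {
  "linear": [
    [0, -0.05, 0],
    [0, -0.05, 0]
  ],
  "roll": [0, 0]
}}

```text
clock: 11.4
ee_pos: [0.5315, 0.0457, 0.179]
ee_rot: [0.001, 0.736, 0.677, 0.001]
force: [1.9, 0.2, 10.3]
opening: 0.25
grasp_force: 60.8
```

Run:
```python
from h import *
snap('wrist','w3'); snap('side','s3'); print(status.state()['force'])
a=cv2.imread('pics/w3.png')[60:330,60:360]; b=cv2.imread('pics/side0.png'); b=cv2.imread('pics/s3.png')[150:290,210:350]
cv2.imwrite('pics/m3.png',np.hstack([cv2.resize(a,(400,360)),cv2.resize(b,(360,360),interpolation=cv2.INTER_CUBIC)]))
```

```text
[ 3.35621184 -0.38474264  6.50395974]
```

View pics/m3.png

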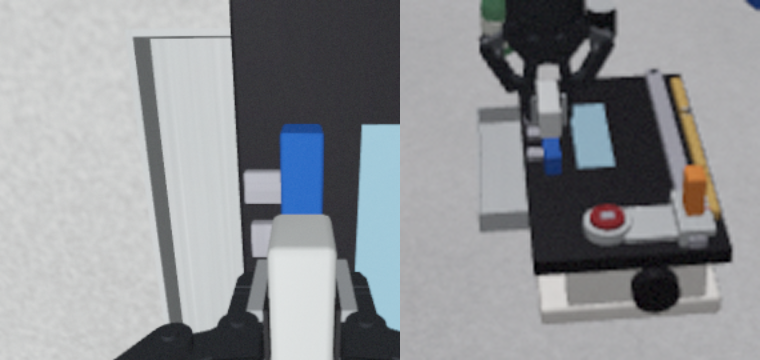

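Two chips lie flat against the blade's near side, at (262,187) and (262,238), about at the edge. Nothing is under the blade, so I'll carry on.

Emit:
{"op": "step_arm", "data": {
  "linear": [
    [0, -0.1, -0.01],
    [0, -0.12, 0],
    [0, -0.12, 0],
    [0, -0.12, 0],
    [0, -0.12, 0],
    [0, -0.12, 0]
  ],
  "roll": [0, 0, 0, 0, 0, 0]
}}

```text
clock: 12.1
ee_pos: [0.5031, 0.048, 0.179]
ee_rot: [0.0, 0.736, 0.677, 0.0]
force: [4.4, 0.0, 2.4]
opening: 0.25
grasp_force: 59.3
```

Emit:
{"op": "step_arm", "data": {
  "linear": [
    [0, -0.12, 0],
    [0, -0.12, 0],
    [0, 0, 0],
    [0, 0, 0]
  ],
  "roll": [0, 0, 0, 0]
}}

```text
clock: 12.5
ee_pos: [0.4916, 0.0489, 0.1772]
ee_rot: [-0.001, 0.736, 0.678, -0.002]
force: [0.5, -0.3, -2.8]
opening: 0.248
grasp_force: 59.0
```

Run:
```python
from h import *
from fit import tos
s=status.state();print(s['ee_pos'],tos(s['ee_pos']),yaw(),s['force'])
snap('wrist','w4'); snap('side','s4')
a=cv2.imread('pics/w4.png')[60:330,60:360]; b=cv2.imread('pics/s4.png')[150:290,210:350]
cv2.imwrite('pics/m4.png',np.hstack([cv2.resize(a,(400,360)),cv2.resize(b,(360,360),interpolation=cv2.INTER_CUBIC)]))
```

```text
[0.49163194 0.04885651 0.17723039] [-0.10075738  0.03464325] -0.08201740185068829 [ 0.47921695 -0.29489583 -2.84654918]
```

View pics/m4.png

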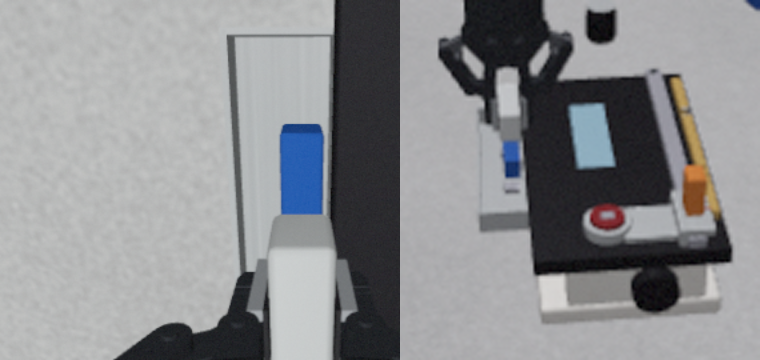

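Plate is clear and the chips are in the trough, with one visible at (512,186) in the side crop. I'll lift off and check the trough numerically.

Emit:
{"op": "step_arm", "data": {
  "linear": [
    [0, 0, -0.6],
    [0, 0, -0.8],
    [0, 0, -0.8],
    [0, 0, -0.8],
    [0, 0, 0]
  ],
  "roll": [0, 0, 0, 0, 0]
}}

```text
clock: 13.1
ee_pos: [0.4956, 0.0489, 0.3026]
ee_rot: [0.001, 0.736, 0.677, 0.003]
force: [0.3, -0.5, -2.8]
opening: 0.249
grasp_force: 59.3
```

Run:
```python
from h import *
s=status.state();print(s['ee_pos'],yaw(),s['force'],s['grasp_force'])
g=(.475,-.325); plan((*g,.29),11); plan((*g,.12),6,start=(*g,.29)); plan((*g,.097),3,start=(*g,.12))
```

```text
[0.49562855 0.0488611  0.30261917] -0.08267160825484932 [ 0.30299386 -0.53204993 -2.79404136] 59.26742613315582
11 rows [-0.851  0.023  0.029] roll 0.0 | d [-0.0206 -0.3739 -0.0126]
6 rows [0.    0.    0.708] roll 0.0 | d [ 0.    0.   -0.17]
3 rows [0.    0.    0.192] roll 0.0 | d [ 0.     0.    -0.023]
```

Emit:
{"op": "step_arm", "data": {
  "linear": [
    [-0.85, 0.023, 0.029],
    [-0.85, 0.023, 0.029],
    [-0.85, 0.023, 0.029],
    [-0.85, 0.023, 0.029],
    [-0.85, 0.023, 0.029],
    [-0.85, 0.023, 0.029]
  ],
  "roll": [0, 0, 0, 0, 0, 0]
}}

```text
clock: 13.7
ee_pos: [0.4814, -0.1561, 0.2905]
ee_rot: [-0.001, 0.736, 0.677, -0.001]
force: [0.4, 0.3, -2.5]
opening: 0.249
grasp_force: 59.2
```

Emit:
{"op": "step_arm", "data": {
  "linear": [
    [-0.85, 0.023, 0.029],
    [-0.85, 0.023, 0.029],
    [-0.85, 0.023, 0.029],
    [-0.85, 0.023, 0.029],
    [-0.85, 0.023, 0.029],
    [0, 0, 0]
  ],
  "roll": [0, 0, 0, 0, 0, 0]
}}

```text
clock: 14.3
ee_pos: [0.4698, -0.3301, 0.2845]
ee_rot: [0.0, 0.739, 0.674, -0.003]
force: [-0.3, -0.2, -2.5]
opening: 0.25
grasp_force: 59.2
```

Run:
```python
from h import *
snap('top','t5'); im=cv2.imread('pics/t5.png')
print(status.state()['ee_pos'])
cv2.imwrite('pics/m5.png',cv2.resize(im[150:260,190:330],None,fx=5,fy=5,interpolation=cv2.INTER_CUBIC))
```

```text
[ 0.47076986 -0.32744684  0.28443088]
```

View pics/m5.png

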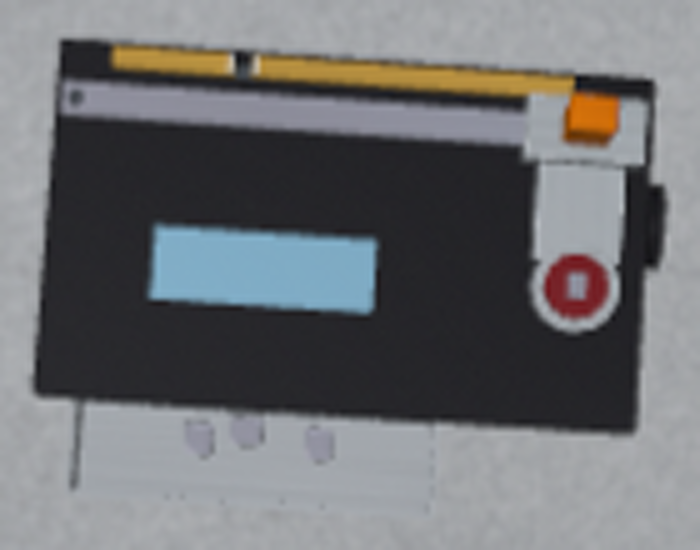

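All three chips are in the trough, at (200,438), (247,432) and (319,444) in the crop, and the carriage hasn't moved. Next I'll set the scraper down.

Emit:
{"op": "step_arm", "data": {
  "linear": [
    [0, 0, 0.85],
    [0, 0, 0.85],
    [0, 0, 0.85],
    [0, 0, 0.85],
    [0, 0, 0.7],
    [0, 0, 0.15],
    [0, 0, 0.15],
    [0, 0, 0]
  ],
  "roll": [0, 0, 0, 0, 0, 0, 0, 0]
}}

```text
clock: 15.15
ee_pos: [0.4734, -0.3244, 0.1103]
ee_rot: [0.0, 0.735, 0.678, 0.0]
force: [0.4, 0.1, -1.6]
opening: 0.248
grasp_force: 59.1
```

Emit:
{"op": "step_arm", "data": {
  "linear": [
    [0, 0, 0.07],
    [0, 0, 0.07],
    [0, 0, 0]
  ],
  "roll": [0, 0, 0]
}}

```text
clock: 15.45
ee_pos: [0.4732, -0.3247, 0.1047]
ee_rot: [0.0, 0.736, 0.677, 0.0]
force: [0.2, 1.5, -2.3]
opening: 0.246
grasp_force: 59.1
```

Emit:
{"op": "step_arm", "data": {
  "linear": [
    [0, 0, 0.08],
    [0, 0, 0.08],
    [0, 0, 0.06],
    [0, 0, 0.04],
    [0, 0, 0]
  ],
  "roll": [0, 0, 0, 0, 0]
}}

```text
clock: 15.95
ee_pos: [0.4729, -0.3248, 0.094]
ee_rot: [-0.0, 0.736, 0.677, 0.0]
force: [-0.2, 1.5, 1.8]
opening: 0.244
grasp_force: 59.5
```

Contact with the bench. I'll release and lift.

Emit:
{"op": "step_arm", "data": {
  "linear": [
    [0, 0, 0],
    [0, 0, 0],
    [0, 0, 0],
    [0, 0, 0],
    [0, 0, 0]
  ],
  "roll": [0, 0, 0, 0, 0],
  "grip": 0.65
}}

```text
clock: 16.45
ee_pos: [0.473, -0.3248, 0.094]
ee_rot: [0.0, 0.736, 0.677, 0.0]
force: [0.3, -0.6, -0.2]
opening: 0.65
grasp_force: 0.0
```

Emit:
{"op": "step_arm", "data": {
  "linear": [
    [0, 0, -0.3],
    [0, 0, -0.8],
    [0, 0, -0.8],
    [0, 0, -0.8],
    [0, 0, -0.8],
    [0, 0, -0.8],
    [0, 0, -0.8],
    [0, 0, 0]
  ],
  "roll": [0, 0, 0, 0, 0, 0, 0, 0]
}}

```text
clock: 17.25
ee_pos: [0.4741, -0.3267, 0.3032]
ee_rot: [0.004, 0.736, 0.677, 0.002]
force: [0.2, -0.0, -0.4]
opening: 0.649
grasp_force: 0.0
```

Run:
```python
from h import *
from fit import tow
s=status.state(); print(s['ee_pos'],yaw(),s['force'],s['opening'])
snap('wrist','w6'); S=load('w6')
print('scraper depth check',[at_d(S,*proj(S,X)).round(3) for X in [(.473,-.325,.054),(.477,-.275,.022)]])
g=tow(.0599,-.1133); print('post',g); plan((*g,.30),9);
```

```text
[ 0.47411658 -0.32672724  0.30318199] -0.08309514412597108 [ 0.18688867 -0.03270404 -0.42965106] 0.6491790161678955
scraper depth check [array([ 0.473, -0.325,  0.053]), array([ 0.477, -0.275,  0.018])]
post [ 0.63961678 -0.11176256]
9 rows [0.631 0.411 0.002] roll 0.0 | d [ 0.1661  0.2141 -0.0008]
```

Emit:
{"op": "step_arm", "data": {
  "linear": [
    [0.63, 0.411, -0.04],
    [0.63, 0.411, -0.04],
    [0.63, 0.411, -0.04],
    [0.63, 0.411, -0.04],
    [0.63, 0.411, -0.04]
  ],
  "roll": [0, 0, 0, 0, 0]
}}

```text
clock: 17.8
ee_pos: [0.5653, -0.2048, 0.3052]
ee_rot: [-0.001, 0.736, 0.677, -0.0]
force: [-0.7, 0.3, 0.3]
opening: 0.651
grasp_force: 0.0
```

Emit:
{"op": "step_arm", "data": {
  "linear": [
    [0.63, 0.411, -0.04],
    [0.63, 0.411, -0.04],
    [0.63, 0.411, -0.04],
    [0.63, 0.411, -0.04],
    [0, 0, 0],
    [0, 0, 0]
  ],
  "roll": [0, 0, 0, 0, 0, 0]
}}

```text
clock: 18.4
ee_pos: [0.6389, -0.1104, 0.3113]
ee_rot: [-0.0, 0.735, 0.678, -0.001]
force: [-0.2, 0.4, -0.2]
opening: 0.646
grasp_force: 0.0
```

Run:
```python
from h import *
snap('wrist','w7'); print(status.state()['ee_pos'],yaw())
im=cv2.imread('pics/w7.png'); cv2.imwrite('pics/w7b.png',cv2.resize(im[0:360,180:480],None,fx=1.66,fy=1.66,interpolation=cv2.INTER_CUBIC))
S=load('w7'); print(proj(S,(.64,-.112,.147)))
h=cv2.cvtColor(im,cv2.COLOR_BGR2HSV); m=cv2.inRange(h,(6,200,120),(16,255,255)); n,l,st,c=cv2.connectedComponentsWithStats(m); print(st[1:][st[1:,4]>50],c[1:][st[1:,4]>50])
```

```text
[ 0.63831025 -0.11179891  0.31164958] -0.08348598093880222
[287.52151284 213.23914046]
[[278 189  20  37 704]] [[287.57386364 207.50568182]]
```

View pics/w7b.png

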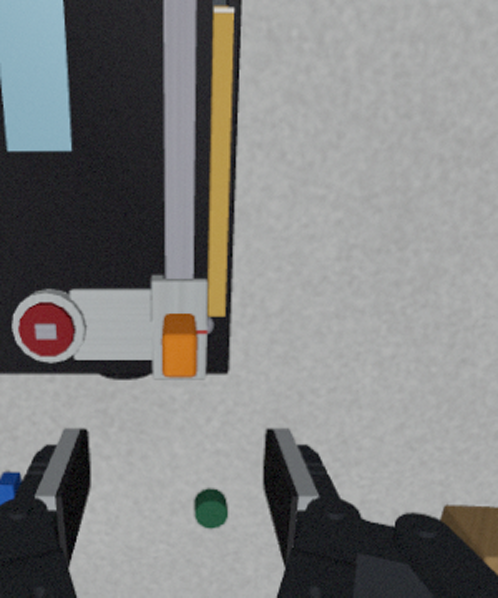

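The post's top face is centred at crop (180,354), which is picture (288,213) and agrees with the prediction. The red pointer line is at crop (203,332).

Run:
```python
from h import *
from fit import tos,tow
S=load('w7'); c=lambda p:(180+(p[0]+.5)/1.66-.5,(p[1]+.5)/1.66-.5)
for n,p,z in [('post',(180,354.5),.147),('redline',(202,332),.105),('strip R end',(216,316.5),.096),('wl2',(224,10),.096),('plate NR..',(227,373),.085)]:
    X=at_z(S,*c(p),z); print(n,X.round(4),(tos(X)*1e3).round(1))
P=at_z(S,*c((180,354.5)),.147)
plan((P[0],P[1],.186),6)
# notch centre in w2 by intensity profile along rail
S=load('w2')
for y in np.arange(.046,.067,.0015):
    X=[*tow(.083,y),.096]; u,v=proj(S,X); print(round(y,4),S['im'][int(round(v)),int(round(u))],end=' ')
```

```text
post [ 0.6406 -0.1122  0.147 ] [  60.9 -113.6]
redline [ 0.6534 -0.115   0.105 ] [  73.9 -115.4]
strip R end [ 0.6625 -0.109   0.096 ] [  82.5 -108.6]
wl2 [0.6756 0.0483 0.096 ] [82.6 49.2]
plate NR.. [ 0.668  -0.1502  0.085 ] [  91.4 -149.3]
6 rows [-0.001  0.01   0.524] roll 0.0 | d [ 0.0023 -0.0004 -0.1256]
0.046 [ 87 163 195] 0.0475 [ 84 162 195] 0.049 [149 187 203] 0.0505 [199 204 206] 0.052 [ 59 120 150] 0.0535 [34 56 71] 0.055 [3 1 6] 0.0565 [23 21 19] 0.058 [17 16 17] 0.0595 [26 25 25] 0.061 [150 186 201] 0.0625 [197 203 204] 0.064 [108 171 198] 0.0655 [ 89 168 199] 0.067 [ 88 167 199]
```

Emit:
{"op": "step_arm", "data": {
  "linear": [
    [0, 0.02, 0.55],
    [0, 0.02, 0.55],
    [0, 0.02, 0.55],
    [0, 0, 0.55],
    [0, 0, 0.55],
    [0, 0, 0.4],
    [0, 0, 0]
  ],
  "roll": [0, 0, 0, 0, 0, 0, 0]
}}

```text
clock: 19.15
ee_pos: [0.6396, -0.1118, 0.1841]
ee_rot: [-0.002, 0.736, 0.677, -0.001]
force: [-0.4, -0.7, -1.1]
opening: 0.649
grasp_force: 0.0
```

Emit:
{"op": "step_arm", "data": {
  "linear": [
    [0, 0, 0],
    [0, 0, 0],
    [0, 0, 0],
    [0, 0, 0],
    [0, 0, 0],
    [0, 0, 0]
  ],
  "roll": [0, 0, 0, 0, 0, 0],
  "grip": 0,
  "force": 60
}}

```text
clock: 19.75
ee_pos: [0.64, -0.1117, 0.188]
ee_rot: [-0.001, 0.736, 0.677, -0.001]
force: [-8.5, 0.6, 7.5]
opening: 0.2
grasp_force: 61.2
```

Run:
```python
from h import *
from fit import tos,tow
s=status.state(); p=s['ee_pos']; print(p,tos(p),yaw(),s['force'],s['opening'])
# pull direction: slide along stage +y, yaw -0.078
d=np.array([np.sin(.079),np.cos(.079)])*.150; plan((*(p[:2]+d),p[2]),12)
```

```text
[ 0.64004263 -0.11166168  0.18795646] [ 0.06031614 -0.11316453] -0.0829205262670667 [-8.45466535  0.55804952  7.51648866] 0.19975952001369737
12 rows [ 0.312 -0.001 -0.   ] roll 0.0 | d [0.0118 0.1495 0.    ]
```

Emit:
{"op": "step_arm", "data": {
  "linear": [
    [0, -0.03, -0.06],
    [0, 0, 0],
    [0.1, 0, 0],
    [0.2, 0, 0],
    [0.2, 0, 0]
  ],
  "roll": [0, 0, 0, 0, 0]
}}

```text
clock: 20.25
ee_pos: [0.6413, -0.093, 0.1881]
ee_rot: [0.001, 0.736, 0.677, -0.001]
force: [0.9, -4.1, -9.9]
opening: 0.201
grasp_force: 60.4
```

Emit:
{"op": "step_arm", "data": {
  "linear": [
    [0.22, 0, 0.03],
    [0.25, 0, 0],
    [0.25, 0, 0],
    [0.25, 0, 0],
    [0.25, 0, 0],
    [0.25, 0, 0]
  ],
  "roll": [0, 0, 0, 0, 0, 0]
}}

```text
clock: 20.85
ee_pos: [0.6464, -0.032, 0.1881]
ee_rot: [-0.0, 0.736, 0.677, -0.0]
force: [-2.7, -3.9, -1.2]
opening: 0.2
grasp_force: 61.6
```

Emit:
{"op": "step_arm", "data": {
  "linear": [
    [0.25, 0, 0],
    [0.25, 0, 0],
    [0.25, 0, 0],
    [0.25, 0, 0],
    [0.25, 0, 0],
    [0.25, 0, 0],
    [0.2, 0, 0],
    [0, 0, 0]
  ],
  "roll": [0, 0, 0, 0, 0, 0, 0, 0]
}}

```text
clock: 21.65
ee_pos: [0.6521, 0.0385, 0.188]
ee_rot: [-0.002, 0.735, 0.678, 0.001]
force: [-4.9, 1.6, 1.3]
opening: 0.197
grasp_force: 62.1
```

Run:
```python
from h import *
from fit import tos
for _ in range(3):
    s=status.state(); p=s['ee_pos']; print(p,tos(p)*1e3,yaw(),s['force'],s['opening'])
    snap('wrist','w8')
```

```text
[0.65213764 0.03851697 0.18804069] [60.05563096 37.50015102] -0.07980633994393349 [-4.92192322  1.5852743   1.26719906] 0.19748285821660197
[0.65210885 0.03831829 0.18801198] [60.04322718 37.29977844] -0.08011991485922731 [-5.42648707  3.22012141  1.9972585 ] 0.20568002349647763
[0.65211025 0.03817629 0.18801294] [60.05626371 37.15837046] -0.08032597220524118 [-5.13777022  2.70825784  2.95751343] 0.1976379892747523
```

```bash
cat > look.py <<'E'
from h import *
from fit import tos,tow
def look(S,y0=.02,y1=.075):
    im=S['im'].astype(int)
    # white lines on strip along own x .083
    for x in (.080,.083):
        r=[]
        for y in np.arange(.04,.075,.0005):
            u,v=proj(S,[*tow(x,y),.096]); r.append(cv2.getRectSubPix(S['im'],(1,1),(float(u),float(v)))[0,0].astype(int))
        r=np.array(r); ys=np.arange(.04,.075,.0005); w=np.clip(r[:,0]-120,0,None)*1.0
        a=ys<.056
        print('blue-ch white lines',x,[ (w[k]@ys[k]/max(w[k].sum(),1)*1e3).round(2) for k in (a,~a)],'dark',(lambda d:(d@ys/max(d.sum(),1)*1e3).round(2))((r.max(1)<60)*1.0))
    R=(im[:,:,2]-np.maximum(im[:,:,1],im[:,:,0])>70)
    pts=[]
    for v,u in np.argwhere(R):
        if im[v,u,1]<90:
            o=tos(at_z(S,u,v,.105))
            if .066<o[0]<.078 and -.13<o[1]<.09: pts.append(o)
    if pts: print('red',len(pts),np.mean(pts,0)*1e3,np.ptp(pts,axis=0)*1e3)
    else: print('no red')
E
python3 - <<'E'
from look import *
for n in ('w7','w8'): print(n); look(load(n))
E
```

```text
w7
blue-ch white lines 0.08 [np.float64(49.35), np.float64(0.0)] dark 0.0
blue-ch white lines 0.083 [np.float64(49.36), np.float64(0.0)] dark 69.25
red 13 [  72.5111739  -115.41350363] [6.70823047 3.03038982]
w8
blue-ch white lines 0.08 [np.float64(50.12), np.float64(62.48)] dark 0.0
blue-ch white lines 0.083 [np.float64(50.14), np.float64(62.51)] dark 58.5
red 2 [69.55514961 25.63537606] [0.01288745 0.67447725]
```

Emit:
{"op": "step_arm", "data": {
  "linear": [
    [0.1, 0, 0],
    [0.1, 0, 0],
    [0.1, 0, 0],
    [0.05, 0, 0],
    [0, 0, 0]
  ],
  "roll": [0, 0, 0, 0, 0]
}}

```text
clock: 22.3
ee_pos: [0.6531, 0.0503, 0.188]
ee_rot: [-0.001, 0.735, 0.678, 0.0]
force: [-5.5, -0.8, 1.7]
opening: 0.201
grasp_force: 62.1
```

Emit:
{"op": "step_arm", "data": {
  "linear": [
    [0.025, 0, 0],
    [0.025, 0, 0]
  ],
  "roll": [0, 0]
}}

```text
clock: 22.5
ee_pos: [0.6532, 0.0516, 0.188]
ee_rot: [-0.001, 0.736, 0.677, -0.0]
force: [-5.9, -0.5, 2.7]
opening: 0.202
grasp_force: 62.1
```

Emit:
{"op": "step_arm", "data": {
  "linear": [
    [0.025, 0, 0],
    [0, 0, 0]
  ],
  "roll": [0, 0]
}}

```text
clock: 22.7
ee_pos: [0.6533, 0.053, 0.188]
ee_rot: [-0.001, 0.735, 0.678, 0.0]
force: [-4.5, -0.7, 2.3]
opening: 0.202
grasp_force: 62.1
```

Emit:
{"op": "step_arm", "data": {
  "linear": [
    [0.025, 0, 0],
    [0, 0, 0]
  ],
  "roll": [0, 0]
}}

```text
clock: 22.9
ee_pos: [0.6534, 0.0544, 0.188]
ee_rot: [-0.001, 0.735, 0.678, 0.0]
force: [-4.7, 0.8, 2.1]
opening: 0.198
grasp_force: 62.1
```

Emit:
{"op": "step_arm", "data": {
  "linear": [
    [0.025, 0, 0],
    [0, 0, 0]
  ],
  "roll": [0, 0]
}}

```text
clock: 23.1
ee_pos: [0.6536, 0.056, 0.188]
ee_rot: [-0.001, 0.735, 0.678, 0.001]
force: [-4.6, 1.9, 2.0]
opening: 0.197
grasp_force: 62.1
```

Emit:
{"op": "step_arm", "data": {
  "linear": [
    [0.02, 0, 0],
    [0, 0, 0]
  ],
  "roll": [0, 0]
}}

```text
clock: 23.3
ee_pos: [0.6538, 0.0584, 0.1881]
ee_rot: [-0.002, 0.735, 0.678, 0.001]
force: [-5.8, 4.2, 2.0]
opening: 0.199
grasp_force: 62.2
```

The carriage jumped 2.4 mm on a 0.8 mm command and the force now pulls along +y, so the ball has clicked in, at the predicted place. I'll ease the command towards it to relieve the pull.

Emit:
{"op": "step_arm", "data": {
  "linear": [
    [0.02, 0, 0],
    [0, 0, 0],
    [0, 0, 0]
  ],
  "roll": [0, 0, 0]
}}

```text
clock: 23.6
ee_pos: [0.6538, 0.0588, 0.188]
ee_rot: [-0.002, 0.735, 0.678, 0.001]
force: [-5.1, 3.5, 2.1]
opening: 0.197
grasp_force: 62.1
```

Emit:
{"op": "step_arm", "data": {
  "linear": [
    [0.015, 0, 0],
    [0, 0, 0],
    [0, 0, 0]
  ],
  "roll": [0, 0, 0]
}}

```text
clock: 23.9
ee_pos: [0.6538, 0.0589, 0.188]
ee_rot: [-0.002, 0.735, 0.678, 0.001]
force: [-4.6, 2.1, 2.2]
opening: 0.201
grasp_force: 62.1
```

Run:
```python
from look import *
s=status.state(); print(s['ee_pos'],tos(s['ee_pos'])*1e3,s['force'],s['grasp_force'])
snap('wrist','w9'); look(load('w9')); snap('side','s9')
# side view: post centroid and white lines by eye-free code
S=load('s9'); im=S['im']; h=cv2.cvtColor(im,cv2.COLOR_BGR2HSV)
u,v=proj(S,[*tow(.06,.0565),.125]); print('post expected',u,v, im[int(v),int(u)])
```

```text
[0.65378617 0.0589438  0.1880311 ] [60.02358375 57.99336876] [-4.55719697  2.06205029  2.24195384] 62.14512348175049
blue-ch white lines 0.08 [np.float64(42.05), np.float64(62.43)] dark 50.0
blue-ch white lines 0.083 [np.float64(0.0), np.float64(62.56)] dark 48.14
red 3 [69.3209933  47.63628822] [0.682879   9.40707937]
post expected 313.2278366645952 183.6712317203084 [ 35  75 129]
```

Emit:
{"op": "step_arm", "data": {
  "linear": [
    [0.02, 0, 0],
    [0, 0, 0],
    [0, 0, 0],
    [0, 0, 0],
    [0, 0, 0],
    [0, 0, 0],
    [0, 0, 0]
  ],
  "roll": [0, 0, 0, 0, 0, 0, 0]
}}

```text
clock: 24.7
ee_pos: [0.6538, 0.0591, 0.188]
ee_rot: [-0.001, 0.735, 0.678, 0.001]
force: [-5.6, 0.3, 2.9]
opening: 0.199
grasp_force: 62.1
```

The carriage holds still at y = 0.0591 with almost no force along the rail, so it is seated. Handing in.

```bash
python3 -c "
from workcell import env
print(env.sign_off())"
```

```text
the job is handed in; nothing more can be done
None
```

The job is handed in, and sign-off returned no verdict: the three chips are in the trough, the scraper is back on the bench, and the carriage is still gripped with its ball seated in the notch, judged from the click felt in the force and position readings rather than seen by camera.

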